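# Transfer an open module board on a lifting paddle

### The arm

A 6-joint arm with a two-finger parallel gripper is mounted at the origin on a cart in front of the work surface, level with it; the furniture and walls round the work are solid. World frame = base frame: x ahead of the robot, y to its left, z up, the work surface at z = 0. Lengths are in m, angles in degrees, forces in N, time in s.
With the tool pointing down it reaches from about 0.3 to 0.75 m from the base axis. Payload 8.5 kg.
Tool frame: the origin (TCP) lies midway between the tips of the shut fingers; the grasp point (between the pads) lies 19 mm behind it (env.grasp_offset is the distance from the TCP to the grasp point, in m); z points along the fingers, y is the line along which they close (so a half turn about z gives the same grasp; the last joint's range is limited). The gripper opens to 85 mm and grips with 20 to 120 N. Pads are 22 mm wide; open, the fingers measure 114 mm over their backs; the gripper's body (76 mm by 85 mm) begins 54 mm behind the grasp point. The pads swing forward as they close: fully open they stand 13 mm farther back than shut.
Start: joints at [53.153, 21.807, 74.336, -0, 83.858, -12.336], TCP at [0.228, 0.5, 0.231] pointing down, gripper open.
Joint ranges: [-178.18, 178.18], [-50.72, 133.34], [12.68, 142.11], [-81.47, 261.47], [9.98, 163.14], [-165.26, 165.26]. Speed limits (degrees/s): [136.94, 136.94, 180, 180, 180, 180].

### API

Orientations are given as a 3x3 rotation matrix whose columns are the frame's x, y, z axes.
In Python, from rig import env gives the robot as it stands.
- The arm moves only by the tool servo_tool, never from a script. Its argument "deltas" is text: rows parted by semicolons, each of 7 numbers parted by spaces: the opening, from 0 (shut) to 1 (fully open), then the shift along the tool's x, y, z in mm, then the turn, a rotation vector about the tool's x, y, z in rad. A call has 1 to 8 rows; each row shifts and turns the commanded pose from where the row before left it, along the tool's axes as they then stand; what a row does not reach is not made up. A row lasts 1/12 s, in which the tool goes at most 41.7 mm and 7.16 degrees, less where a joint would pass 70% of its speed; a pose out of reach is approached as far as the arm can. A call is refused whole if a number of a shift passes 41.7 or a number of a turn 0.125, either way. A call with a gripper value outside its range is refused whole. The fingers move at their own pace and stop on an object; "newtons" is the grip in N (left out, the last holds). Time passes only in rows, so rows that do not move let the fingers close. It gives the time, the measured TCP pose, the force, the opening and the grip force at its end, in the units of the state.
- env.observe(): the state, without advancing time (a new reading comes with each control period).
- env.get_image(name): name is "scene" or "top" or "wrist"; returns a dict with "img" (420x560x3 uint8, red, green, blue), "depth" (420x560 float32, m along the optical axis (not along the pixel's ray), 0 where there is no reading), "camera_matrix" (3x3 intrinsics, pixels), "D" ([k1, k2, p1, p2, k3] as OpenCV has them; the pictures are not rectified), "world_to_cam" (4x4, takes a point from world to camera coordinates). Camera axes: x right, y down, z forward; pixel columns grow to the right and rows downward; lengths in m; the calibration is good to about 2 mm. A picture is of the moment at which its call begins.
- env.close_job(): hands the job in; it is judged then, once.
Trained networks look in a picture, given as the dict that the camera call returned (one of the last four; its "shot" number tells which), for a name from the list of things; names that differ only in an ending like _2 or _b are one class to them, and where a whole thing is asked for, a point or a joint stands for the part that bears it (a point fixed in the world has none). Each returns a list of dicts, best first, with "conf" (0 to 1); they miss things now and then, are a little off and sometimes report something else, mostly with a low value. They report only what shows in the picture. A call takes as long as a camera call. They do not tell look-alikes from the thing itself.
- env.spot_in(name, picture): "bbox" ([centre column, centre row, width, height] in pixels, round what is visible of it).
- env.spot_point(name, picture): "uv" ([column, row] in pixels: a listed point, or the origin of a listed thing).
The state is a dict: "time_s": time; "q": joint angles; "qvel": joint speeds; "joint_efforts": joint torques, N m; "position": TCP position; "tool_rot": TCP orientation; "ft_force": force on the tool from outside, world axes, zero at the start; "wrist_torque": the same for the moment, N m; "grip_width": finger opening in m; "gripper_force": force on a finger pad.
Only numpy, scipy, OpenCV 4.12 (cv2) and the standard library are available. Lean on these libraries where they do the work, as an engineer would, in place of code of your own. Each camera call takes 0.05 s, during which the arm holds its last target. There are 200 camera calls.

### The job

The red-brown carrier board has come out of curing and its circuits are still open: move it from the cooling rack to the inspection holder on the transfer paddle, without your fingers touching it. Slide the blade in under the board, lift it level, lower it softly so that it lies flat on the holder's two rails inside all the locating pins, and draw the blade out from below; never knock, press, tip or drop the board. Leave the grey board where it lies in the rack, and finish with the paddle standing upright on its rest mat, let go.

Things in the scene. Friction and masses are not known exactly. Their poses are not given: they have to be found in the camera images.
- brown_board: the board to be moved: dark red-brown flat carrier plate 92 x 49 x 5 mm (12 mm high with the small parts on top), 60 g. Origin: centre of its underside; its x axis runs along the 92 mm length, z up.
- grey_board: a like board in grey, 92 x 49 x 5 mm, in the rack's other berth; must stay there. Origin: centre of its underside; x along the 92 mm length.
- paddle: 160 g: flat steel blade 44 mm wide, 2.5 thick, with an upright black square grip post 24 x 24 mm on it (steel foot 30 x 34 mm up to 8.5 mm, post up to 78 mm above the underside). Origin: post axis at the blade's underside; x along the blade towards the tip, z up. The blade reaches from x = -16 to +97 mm (85 mm of free blade ahead of the post). It stands on the blade by itself.
- paddle_tip (a point): middle of the blade's front edge, on its upper face (97 mm ahead of the paddle's origin, 2.5 mm above the underside).
- cooling_rack: fixed, 80 x 232 mm, two berths side by side on black rails. Origin: centre of underside, on the bench; berth centres at y = +57.5 and -57.5 mm; x points away from its front. Each board lies across two rails (tops 30 mm up), length along y; beneath it a tunnel along x, 66 mm wide, 4 to 30 mm above the bench, open at both ends. Pins 9 mm high stand round each board with 4 mm of play.
- holder: fixed inspection holder: blue plate 94 x 126 x 4 mm, one berth on white rails like those of the rack, centred on its origin (centre of underside, on the bench); x points away from its front, y across the two rails. The board goes with its length along y, underside 30 mm above the bench, inside the eight tapered pins (9 mm above the rail tops, 4 mm of play on every side).
- rest_mat: fixed grey-green rubber mat 150 x 90 x 2 mm on which the paddle stands. Origin: at the underside, under the place of the paddle's grip post; the mat reaches from x = -37.5 to +112.5 mm and 45 mm either side in y; the blade points along x at the start.
There are look-alikes about, which are no part of the job. Leave any orange or yellow look-alike of the paddle alone.

How it is judged (in metres and radians):
On the way, in this order (a step that is already met when the one before it is completed fails the run):
1. the red-brown board is carried on the paddle, clear above the rack's pins (height (world z) of brown_board above 0.042 m and contact force between paddle and brown_board above 0.15 N and contact force between brown_board and cooling_rack below 0.05 N), for 0.2 s.
2. the board rests on the holder's rails and the blade is free of it (contact force between brown_board and holder above 0.15 N and contact force between paddle and brown_board below 0.05 N and horizontal distance between brown_board and holder below 0.012 m), for 0.2 s.
At the end, for the whole second after the job is handed in: The brown board lies still and flat on the holder's rails inside the pins (centre within 8 mm, height within 3 mm, tilt under 0.05 rad, length across the rails within 0.25 rad); the grey board is within 8 mm of its start; the paddle stands upright and still, its post over the mat (horizontal distance between brown_board and holder below 0.008 m and z of brown_board in the frame of holder between 0.027 and 0.0325 m and angle between brown_board's own z axis and vertical below 0.05 rad and angle between the x axis of brown_board and the y axis of holder, either way round below 0.25 rad and linear speed of each of brown_board, paddle below 0.01 m/s and distance of grey_board from where it was at the start of the episode below 0.008 m and angle between paddle's own z axis and vertical below 0.06 rad and x of paddle in the frame of rest_mat between -0.04 and 0.1125 m and y of paddle in the frame of rest_mat between -0.045 and 0.045 m and z of paddle in the frame of rest_mat below 0.006 m); the robot touches nothing.
It fails at once if the robot's fingers or arm touch the red-brown board (contact force between any of the fingers, the arm and brown_board above 0.3 N).
It fails at once if the red-brown board is knocked, pressed or dropped: a contact force on it above 4 N (contact force between brown_board and anything else above 4 N).
It fails at once if the red-brown board is tipped more than 0.3 rad (angle between brown_board's own z axis and vertical above 0.3 rad).
It fails at once if the grey board is shifted by more than 8 mm (distance of grey_board from where it was at the start of the episode above 0.008 m).
It also fails if it takes over 58 s, if anything falls off the work surface, if the arm or the gripper's body presses on something with over 40 N, if the wrist force passes 120 N, or if a joint passes its speed limit or range.

## Working session

There is one attempt and no reset: what is moved stays moved. The work goes in short steps, Python scripts to look and compute and a tool call to move; the robot and the scene stay as the last step left them, time stands still between calls to the robot, and variables do not carry over. Pictures are saved under pics/ and viewed, at most 10 in all, crops included, and the job is handed in when it is done.

Besides the shell and the picture viewer there is one more tool, called after "Emit:" as name(argument=value, ...), one argument or row to a line, values as JSON. servo_tool: Moves the arm, as the interface text tells. Its arguments: {"type":"object","properties":{"deltas":{"type":"string"},"newtons":{"type":"number"}},"required":["deltas"]}

```bash
mkdir -p pics; ls; cat > h.py <<'E'
import numpy as np, cv2
from rig import env
def world(p,uv,z=None):
    K=np.array(p["camera_matrix"],float);D=np.array(p["D"],float);T=np.linalg.inv(np.array(p["world_to_cam"],float))
    uv=np.array(uv,float).reshape(-1,1,2)
    n=cv2.undistortPoints(uv,K,D).reshape(-1,2); r=np.c_[n,np.ones(len(n))]
    if z is None:
        d=np.array([p["depth"][int(round(v)),int(round(u))] for u,v in uv[:,0]])
        return (r*d[:,None])@T[:3,:3].T+T[:3,3]
    w=r@T[:3,:3].T; return T[:3,3]+w*((z-T[2,3])/w[:,2])[:,None]
def cloud(p):
    v,u=np.nonzero(p["depth"]>0); return u,v,world(p,np.c_[u,v])
def save(p,n): cv2.imwrite("pics/"+n,p["img"][:,:,::-1])
E
python3 - <<'E'
from h import *
np.set_printoptions(precision=4,suppress=True)
for c in("top","scene"):
    p=env.get_image(c); save(p,c+"0.png")
    print(c,np.array(p["world_to_cam"])[:3])
    for n in["brown_board","grey_board","paddle","paddle_tip","cooling_rack","holder","rest_mat"]:
        for s in env.spot_point(n,p)[:3]:
            print(n,round(s["conf"],2),np.round(s["uv"]),world(p,[s["uv"]])[0])
E
```

```text
pics
top [[ 0.0101 -0.9999  0.0048  0.0165]
 [-0.9913 -0.0106 -0.1312  0.6029]
 [ 0.1312 -0.0035 -0.9913  1.1976]]
brown_board 0.56 [182. 206.] [0.6284 0.2491 0.0337]
grey_board 0.88 [229. 207.] [0.6261 0.1384 0.0333]
paddle 0.87 [188. 160.] [0.7434 0.2425 0.008 ]
paddle 0.77 [394. 291.] [ 0.4386 -0.2375  0.0417]
paddle 0.7 [255. 294.] [0.4287 0.0755 0.0796]
paddle_tip 0.85 [382. 333.] [ 0.3407 -0.2182 -0.0015]
paddle_tip 0.78 [262. 252.] [0.5257 0.0635 0.0014]
paddle_tip 0.69 [204. 126.] [0.8296 0.2077 0.0007]
cooling_rack 0.89 [206. 209.] [0.6221 0.1914 0.0301]
holder 0.82 [360. 210.] [ 0.6265 -0.1662  0.0021]
rest_mat 0.68 [250. 295.] [0.4269 0.0848 0.0831]
scene [[-0.8445 -0.5352 -0.0189  0.4777]
 [-0.2723  0.4596 -0.8454  0.1927]
 [ 0.4611 -0.7088 -0.5339  0.9413]]
brown_board 0.76 [181. 262.] [0.6155 0.263  0.035 ]
brown_board 0.23 [214. 230.] [0.627  0.1439 0.0348]
paddle 0.59 [141. 250.] [0.7358 0.2587 0.0139]
paddle_tip 0.85 [126. 229.] [ 0.8406  0.2071 -0.0033]
paddle_tip 0.63 [401. 198.] [ 0.348  -0.2361  0.0022]
cooling_rack 0.94 [195. 260.] [0.6179 0.2205 0.009 ]
```

```bash
python3 - <<'E'
import cv2
a=cv2.imread("pics/top0.png"); cv2.imwrite("pics/t1.png",cv2.resize(a[90:360,120:440],(800,600),interpolation=cv2.INTER_CUBIC)[:, :])
E
```

```text
(no output)
```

View pics/t1.png

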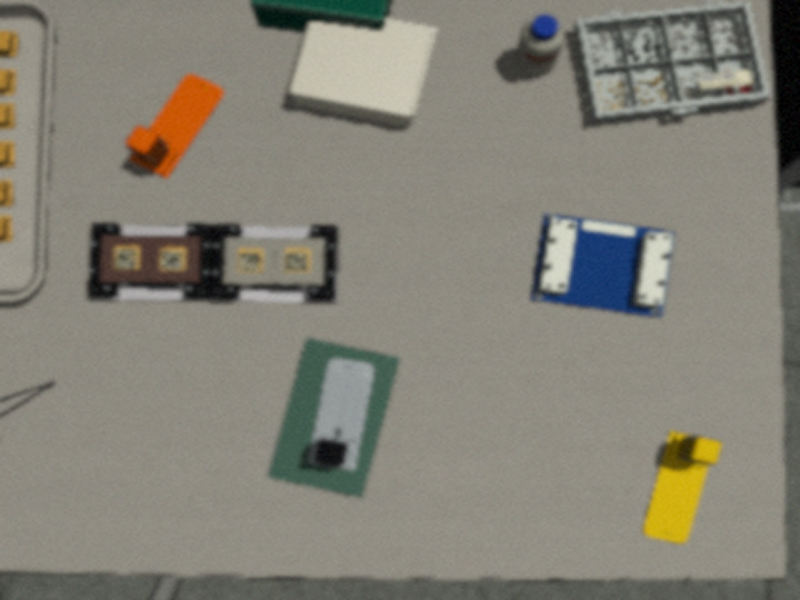

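View pics/scene0.png

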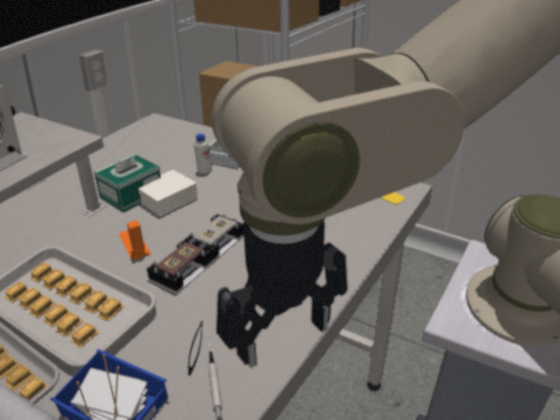

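The top view shows the rack at centre-left: brown board at crop (150,260), grey at (272,260). The real steel paddle is on the green mat at (340,420) and the blue holder is at (603,262). The orange and yellow ones are decoys.

```bash
cat > seg.py <<'E'
from h import *
np.set_printoptions(precision=4,suppress=True)
def rect(p,mask,z,name):
    mask=cv2.morphologyEx(mask.astype(np.uint8),cv2.MORPH_CLOSE,np.ones((5,5)))
    n,l,s,c=cv2.connectedComponentsWithStats(mask)
    k=1+np.argmax(s[1:,4]); v,u=np.nonzero(l==k)
    w=world(p,np.c_[u,v],z)[:,:2]
    r=cv2.minAreaRect((w*1000).astype(np.float32))
    print(name,"px",s[k,4],"mean",w.mean(0)*1000,"rect",np.round(r[0],1),np.round(r[1],1),round(r[2],2))
    return r
def hsv(p): 
    h=cv2.cvtColor(p["img"],cv2.COLOR_RGB2HSV).astype(int); return h[...,0],h[...,1],h[...,2]
E
python3 - <<'E'
from seg import *
p=env.get_image("top");H,S,V=hsv(p)
u,v,w=cloud(p)
for a in[(182,206),(229,207),(360,215),(235,270),(258,250),(250,295)]: print(a,H[a[1],a[0]],S[a[1],a[0]],V[a[1],a[0]])
W=np.zeros(p["depth"].shape+(3,));W[v,u]=w
box=lambda u0,u1,v0,v1:np.pad(np.ones((v1-v0,u1-u0),bool),((v0,420-v1),(u0,560-u1)))
rect(p,(H>100)&(H<130)&(S>120)&box(325,395,180,240),.004,"holder")
rect(p,(H>60)&(H<100)&(S>60)&box(220,285,235,320),.002,"mat")
m=box(220,285,235,320)
rect(p,m&(S<50)&(V>110)&cv2.dilate(((H>60)&(H<100)&(S>60)).astype(np.uint8),np.ones((3,3))).astype(bool),.0045,"blade?")
rect(p,((H<12)|(H>165))&(S>60)&box(150,206,190,225),.035,"brown")
z=W[...,2]
rect(p,m&(z>.06),.078,"post");print(z[m].max())
R=box(145,265,180,235)&(z>.02)&(z<.05)
rect(p,R,.033,"rackhigh")
rect(p,box(320,400,180,240)&(z>.02)&(z<.05),.030,"holderrails")
E
```

```text
(182, 206) 9 93 88
(229, 207) 26 26 135
(360, 215) 110 197 115
(235, 270) 64 18 111
(258, 250) 77 68 102
(250, 295) 120 57 18
holder px 894 mean [ 621.5259 -168.5343] rect [ 623.5 -161.7] [88.1 96.6] 0.76
mat px 1211 mean [462.597   89.6938] rect [467.1  82.8] [ 84.5 144.7] 77.07
blade? px 68 mean [530.4265  58.7572] rect [530.3  64.1] [47.6 18.7] 84.3
brown px 561 mean [625.0601 253.361 ] rect [627.1 249.5] [105.2  61.4] 82.32
post px 122 mean [430.6708  82.3154] rect [430.5  82.5] [23.8 23.9] 0.72
0.08556681051999471
rackhigh px 2588 mean [626.3162 196.1078] rect [626.2 197.4] [227.7  76.6] 89.83
holderrails px 354 mean [ 635.2453 -122.6838] rect [ 635.4 -122.7] [24.5 77.2] 81.5
```

```bash
cat > go.py <<'E'
from h import *
def to(x,y,z,yaw,verb=True):
    "deltas in tool axes for tool-x yaw (deg, mod 180), position mm"
    s=env.observe();R=np.array(s["tool_rot"]);P=np.array(s["position"])*1000
    a=np.degrees(np.arctan2(R[1,0],R[0,0])); d=(yaw-a+90)%180-90
    print("t",round(s["time_s"],2),"P",np.round(P,1),"a",round(a,2),"zt",np.round(R[:,2],4),"F",np.round(s["ft_force"],1),"w",round(s["grip_width"],4),"gf",round(s["gripper_force"],1),"q",np.round(s["q"],0))
    print("shift tool",np.round(R.T@(np.array([x,y,z])-P),1),"turn z(rad)",round(-np.radians(d),4))
E
python3 -c "
from go import *
to(430.5,82.5,180,-12)"
```

```text
t 0.85 P [228.2 500.4 231.3] a 155.49 zt [-0.  0. -1.] F [ 1.  -0.5 -0.7] w 0.0853 gf 0.0 q [ 53.  22.  74.   0.  84. -12.]
shift tool [-357.5 -296.3   51.3] turn z(rad) -0.2184
```

Emit:
servo_tool(
  deltas="1 -25.5 -21.2 0 0 0 0;1 -25.5 -21.2 0 0 0 0;1 -25.5 -21.2 0 0 0 0;1 -25.5 -21.2 0 0 0 0;1 -25.5 -21.2 0 0 0 0;1 -25.5 -21.2 0 0 0 0;1 -25.5 -21.2 0 0 0 0;1 -25.5 -21.2 0 0 0 0",
  newtons=80,
)

```text
time_s: 1.52
position: [0.3438, 0.26, 0.2315]
tool_rot: [[-0.91, 0.415, 0.001], [0.415, 0.91, 0.0], [-0.0, 0.0, -1.0]]
ft_force: [0.7, -0.5, -0.2]
grip_width: 0.0856
gripper_force: 0.0
```

Emit:
servo_tool(
  deltas="1 -25.5 -21.2 0 0 0 0;1 -25.5 -21.2 0 0 0 0;1 -25.5 -21.2 0 0 0 0;1 -25.5 -21.2 0 0 0 0;1 -20 -15 0 0 0 0;1 0 0 0 0 0 -0.109;1 0 0 0 0 0 -0.109;1 0 0 0 0 0 0",
)

```text
time_s: 2.18
position: [0.4132, 0.1196, 0.2313]
tool_rot: [[-0.979, 0.206, 0.0], [0.206, 0.979, 0.0], [0.0, 0.0, -1.0]]
ft_force: [-0.5, -0.3, -0.5]
grip_width: 0.0853
gripper_force: 0.0
```

```bash
python3 - <<'E'
from go import *
to(430.5,82.5,180,-12)
p=env.get_image("wrist");save(p,"w1.png")
u,v,w=cloud(p); 
m=w[:,2]>.065; m&=(np.hypot(w[:,0]-.43,w[:,1]-.082)<.04)
print(m.sum(), w[m].mean(0) if m.any() else 0)
for n in("paddle","paddle_tip"):
  for s in env.spot_point(n,p): print(n,s["conf"],s["uv"],world(p,[s["uv"]],.0045 if n!="paddle" else .002))
E
```

```text
t 2.18 P [413.2 119.6 231.3] a 168.14 zt [ 0.  0. -1.] F [-0.5 -0.3 -0.5] w 0.0853 gf 0.0 q [  0.  10.  92.   0.  79. -78.]
shift tool [-24.6 -32.8  51.3] turn z(rad) 0.0024
8717 [0.40143    0.07338933 0.2743784 ]
paddle 0.93 [254.8, 196.5] [[0.42901744 0.08530454 0.002     ]]
paddle 0.61 [16.4, 249.2] [[ 0.4336915  -0.24287223  0.002     ]]
paddle_tip 0.85 [256.1, 269.8] [[0.5263243  0.06431031 0.0045    ]]
```

View pics/w1.png

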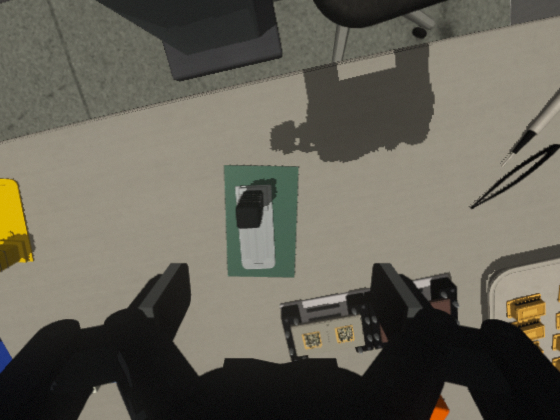

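The wrist view shows the paddle on its mat (post at 250,208, tip at 256,268). I'll fit its yaw.

```bash
python3 - <<'E'
from seg import *
p=env.get_image("wrist");H,S,V=hsv(p)
print([ (H[r,c],S[r,c],V[r,c]) for r,c in((250,255),(240,232),(207,250),(195,245))])
sub=np.zeros(H.shape,bool);sub[170:275,230:293]=1
gl=(S<40)&(V>120)&sub
rect(p,gl,.0045,"blade")
# front half side edges
for r in(230,240,250,260):
    c=np.nonzero(gl[r])[0]; print(r,c.min(),c.max(),world(p,[(c.min()-.5,r),(c.max()+.5,r)],.0045)[:,:2].ravel())
rect(p,(H>60)&(H<100)&(S>60)&(np.indices(H.shape)[0]>160)&(np.indices(H.shape)[0]<285)&(np.indices(H.shape)[1]>215)&(np.indices(H.shape)[1]<305),.002,"mat")
u,v,w=cloud(p);m=sub[v,u]&(w[:,2]>.07)&(w[:,2]<.095)
q=w[m];print(m.sum(),q[:,2].mean(),cv2.minAreaRect((q[:,:2]*1000).astype(np.float32)))
# rails and boards from wrist not needed
E
```

```text
[(np.int64(45), np.int64(6), np.int64(157)), (np.int64(71), np.int64(69), np.int64(103)), (np.int64(38), np.int64(32), np.int64(32)), (np.int64(20), np.int64(49), np.int64(31))]
blade px 1630 mean [490.0517  75.8451] rect [480.9  75. ] [44.4 89.7] 80.56
230 238 273 [0.4661 0.0544 0.4757 0.099 ]
240 239 273 [0.4796 0.0522 0.4891 0.0961]
250 240 274 [0.4934 0.05   0.503  0.0943]
260 241 274 [0.5076 0.0477 0.517  0.0912]
mat px 4267 mean [457.753   91.6579] rect [465.4  84.5] [ 87.2 146.9] 76.92
577 0.07846524791855938 ((429.7996520996094, 83.98330688476562), (24.127727508544922, 24.203664779663086), 80.41793823242188)
```

```bash
python3 -c "
from go import *
to(430,83.5,45,-9.5)"
```

```text
t 2.38 P [412.9 120.3 231.4] a 167.86 zt [ 1.e-04  0.e+00 -1.e+00] F [-0.4  0.8  1.3] w 0.0854 gf 0.0 q [  0.  10.  92.   0.  79. -77.]
shift tool [-24.4 -32.4 186.4] turn z(rad) -0.0461
```

Emit:
servo_tool(
  deltas="1 -12.2 -16.2 15 0 0 0;1 -12.2 -16.2 25 0 0 0;1 0 0 30 0 0 -0.046;1 0 0 30 0 0 0;1 0 0 30 0 0 0;1 0 0 25 0 0 0;1 0 0 10 0 0 0;1 0 0 0 0 0 0",
)

```text
time_s: 3.05
position: [0.429, 0.0836, 0.0644]
tool_rot: [[-0.986, 0.164, -0.005], [0.164, 0.986, 0.0], [0.005, -0.0, -1.0]]
ft_force: [-0.7, 1.2, -0.7]
grip_width: 0.0854
gripper_force: 0.0
```

```bash
python3 -c "
from go import *
to(430,83.5,45,-9.5)"
```

```text
t 3.05 P [429.   83.6  64.4] a 170.54 zt [-4.6e-03  4.0e-04 -1.0e+00] F [-0.7  1.2 -0.7] w 0.0854 gf 0.0 q [ -5.  24. 105.  -0.  51. -85.]
shift tool [-1.1  0.1 19.4] turn z(rad) 0.0007
```

Emit:
servo_tool(
  deltas="1 0 0 10 0 0 0;1 0 0 9 0 0 0;1 0 0 0 0 0 0;0.2 0 0 0 0 0 0;0.2 0 0 0 0 0 0;0.2 0 0 0 0 0 0;0.2 0 0 0 0 0 0;0.2 0 0 0 0 0 0",
  newtons=60,
)

```text
time_s: 3.72
position: [0.4303, 0.0833, 0.0477]
tool_rot: [[-0.987, 0.163, 0.001], [0.163, 0.987, -0.0], [-0.001, 0.0, -1.0]]
ft_force: [-0.6, -0.4, 0.4]
grip_width: 0.0254
gripper_force: 0.0
```

Emit:
servo_tool(
  deltas="0.1 0 0 0 0 0 0;0.1 0 0 0 0 0 0;0 0 0 0 0 0 0;0 0 0 0 0 0 0;0 0 0 0 0 0 0",
  newtons=80,
)

```text
time_s: 4.13
position: [0.4304, 0.0833, 0.0478]
tool_rot: [[-0.987, 0.163, 0.001], [0.163, 0.987, -0.0], [-0.001, 0.0, -1.0]]
ft_force: [-0.4, -1.4, 6.7]
grip_width: 0.0227
gripper_force: 78.1
```

```bash
python3 -c "
from go import *
to(430,83.5,45,-9.5)"
```

```text
t 4.13 P [430.4  83.3  47.8] a 170.61 zt [ 8.e-04 -1.e-04 -1.e+00] F [-0.4 -1.4  6.7] w 0.0227 gf 78.1 q [ -5.  25. 107.   0.  48. -85.]
shift tool [0.4 0.2 2.8] turn z(rad) 0.0019
```

Emit:
servo_tool(
  deltas="0.5 0 0 0 0 0 0;0.7 0 0 0 0 0 0;1 0 0 0 0 0 0;1 0 0 -5 0 0 0;1 0 0 -25 0 0 0;1 0 0 -30 0 0 0.1;1 0 0 -30 0 0 0.12;1 0 0 -30 0 0 0.12",
)

```text
time_s: 4.8
position: [0.4297, 0.0833, 0.169]
tool_rot: [[-0.873, 0.488, -0.0], [0.488, 0.873, 0.0], [0.0, -0.0, -1.0]]
ft_force: [1.2, -0.4, 0.1]
grip_width: 0.0857
gripper_force: 0.0
```

Emit:
servo_tool(
  deltas="1 0 0 0 0 0 0.12;1 0 0 0 0 0 0.12;1 0 0 0 0 0 0.12;1 0 0 0 0 0 0.12;1 0 0 0 0 0 0.12;1 0 0 0 0 0 0.12;1 0 0 0 0 0 0.12;1 0 0 0 0 0 0.12",
)

```text
time_s: 5.47
position: [0.43, 0.0833, 0.1676]
tool_rot: [[-0.101, 0.995, -0.0], [0.995, 0.101, -0.0], [-0.0, -0.0, -1.0]]
ft_force: [0.7, -1.2, 0.3]
grip_width: 0.0855
gripper_force: 0.0
```

Emit:
servo_tool(
  deltas="1 0 0 0 0 0 0.12;1 0 0 0 0 0 0.12;1 0 0 0 0 0 0.12;1 0 0 0 0 0 0.12;1 0 0 0 0 0 0.12;1 0 0 0 0 0 0.12;1 0 0 0 0 0 0.12;1 0 0 0 0 0 0.12",
)

```text
time_s: 6.13
position: [0.43, 0.0833, 0.1676]
tool_rot: [[0.757, 0.653, -0.0], [0.653, -0.757, 0.0], [-0.0, -0.0, -1.0]]
ft_force: [1.1, -0.2, 0.5]
grip_width: 0.0853
gripper_force: 0.0
```

Emit:
servo_tool(
  deltas="1 0 0 0 0 0 0.12;1 0 0 0 0 0 0.12;1 0 0 0 0 0 0.12;1 0 0 0 0 0 0.12;1 0 0 0 0 0 0.12;1 0 0 0 0 0 0.12;1 0 0 0 0 0 0.12;1 0 0 0 0 0 0",
)

```text
time_s: 6.8
position: [0.43, 0.0833, 0.1676]
tool_rot: [[0.992, -0.126, -0.0], [-0.126, -0.992, 0.0], [-0.0, -0.0, -1.0]]
ft_force: [0.5, 0.2, 0.7]
grip_width: 0.0856
gripper_force: 0.0
```

```bash
python3 - <<'E'
from seg import *
from go import to
to(430,83.5,45,-9.5)
p=env.get_image("wrist");save(p,"w2.png");np.savez("w2.npz",**{k:np.array(v) for k,v in p.items()})
T=np.linalg.inv(np.array(p["world_to_cam"]));print(T)
for n in["brown_board","grey_board","paddle","paddle_tip","cooling_rack","holder"]:
  for s in env.spot_point(n,p)[:2]: print(n,round(s["conf"],2),np.round(s["uv"]),world(p,[s["uv"]]))
E
```

```text
t 6.8 P [430.   83.3 167.6] a -7.24 zt [-0.  0. -1.] F [0.5 0.2 0.7] w 0.0856 gf 0.0 q [-5. 14. 97.  0. 68. 93.]
shift tool [ -0.   -0.2 122.6] turn z(rad) 0.0394
[[-0.1265 -0.9481 -0.2918  0.5037]
 [-0.992   0.1208  0.0376  0.0747]
 [-0.0004  0.2942 -0.9557  0.3096]
 [ 0.      0.      0.      1.    ]]
paddle 0.71 [282. 191.] [[0.4418 0.0808 0.0575]]
paddle_tip 0.82 [280.  85.] [[0.5284 0.0718 0.0014]]
```

View pics/w2.png

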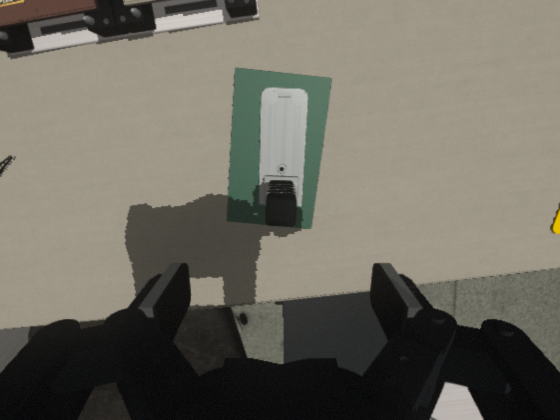

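Wrist view now looks ahead: paddle blade centred (283,140), rack front at upper left (130,25).

```bash
python3 - <<'E'
from seg import *
p=dict(np.load("w2.npz"));H,S,V=hsv(p)
sub=np.zeros(H.shape,bool);sub[78:168,250:320]=1
gl=(S<40)&(V>120)&sub
a=[];b=[]
for r in range(100,165,5):
    c=np.nonzero(gl[r])[0]; q=world(p,[(c.min()-.5,r),(c.max()+.5,r)],.0045)[:,:2]*1000; a.append(q[0]);b.append(q[1])
a=np.array(a);b=np.array(b)
for e in(a,b,(a+b)/2):
    k=np.polyfit(e[:,0],e[:,1],1);print(np.degrees(np.arctan(k[0])),"y at 430",np.polyval(k,430),"at 500",np.polyval(k,500),e[0],e[-1])
c=np.nonzero(gl[:,283])[0];print("tip",world(p,[(283,c.min()-.5)],.0045))
rect(p,gl,.0045,"blade")
E
```

```text
-8.637639775886816 y at 430 105.41431613887943 at 500 94.7807693353994 [517.7779  92.3075] [462.512  100.3955]
-9.791295676615421 y at 430 61.56475507364182 at 500 49.48460691300481 [512.021   47.0921] [456.9348  56.6326]
-9.215705801683564 y at 430 83.51888801337287 at 500 72.16166945660001 [514.8994  69.6998] [459.7234  78.5141]
tip [[0.5267 0.0692 0.0045]]
blade px 3714 mean [490.1926  73.8384] rect [489.1  73.9] [44.6 74.9] 80.74
```

Emit:
servo_tool(
  deltas="1 0.5 0 15 0 0 0.036;1 0 0 25 0 0 0;1 0 0 30 0 0 0;1 0 0 25 0 0 0;1 0 0 15 0 0 0;1 0 0 10 0 0 0;1 0 0 0 0 0 0;0.35 0 0 0 0 0 0",
  newtons=60,
)

```text
time_s: 7.82
position: [0.4307, 0.0832, 0.0473]
tool_rot: [[0.988, -0.157, -0.001], [-0.157, -0.988, 0.0], [-0.001, 0.0, -1.0]]
ft_force: [-0.5, 0.1, 1.4]
grip_width: 0.0755
gripper_force: 0.0
```

Emit:
servo_tool(
  deltas="0.25 0 0 0 0 0 0;0.2 0 0 0 0 0 0;0.2 0 0 0 0 0 0;0.2 0 0 0 0 0 0;0.1 0 0 0 0 0 0;0 0 0 0 0 0 0;0 0 0 0 0 0 0;0 0 0 0 0 0 0",
  newtons=80,
)

```text
time_s: 8.48
position: [0.4309, 0.0832, 0.048]
tool_rot: [[0.988, -0.157, 0.001], [-0.157, -0.988, -0.0], [0.001, 0.0, -1.0]]
ft_force: [-0.5, -0.7, 6.4]
grip_width: 0.023
gripper_force: 78.3
```

```bash
python3 -c "
from go import *
to(430,150,150,-1)"
```

```text
t 8.48 P [430.9  83.2  48. ] a -9.05 zt [ 1.1e-03 -2.0e-04 -1.0e+00] F [-0.5 -0.7  6.4] w 0.023 gf 78.3 q [ -5.  25. 106.  -0.  48.  94.]
shift tool [ -11.3  -65.9 -102.1] turn z(rad) -0.1406
```

Emit:
servo_tool(
  deltas="0 0 0 -4 0 0 0;0 0 0 -15 0 0 0;0 0 0 -25 0 0 -0.05;0 0 0 -30 0 0 -0.058;0 0 0 -30 0 0 -0.05;0 15 -28 -13 0 0 0;0 15 -28 0 0 0 0;0 15 -28 0 0 0 0",
)

```text
time_s: 9.15
position: [0.4763, 0.1683, 0.1658]
tool_rot: [[1.0, -0.001, 0.002], [-0.001, -1.0, 0.0], [0.002, -0.0, -1.0]]
ft_force: [1.1, -0.4, -1.1]
grip_width: 0.0231
gripper_force: 79.0
```

Emit:
servo_tool(
  deltas="0 14 -28 0 0 0 0;0 0 0 0 0 0 0;0 0 0 0 0 0 0;0 0 0 0 0 0 0",
)

```text
time_s: 9.48
position: [0.4891, 0.195, 0.1642]
tool_rot: [[1.0, 0.0, -0.001], [0.0, -1.0, -0.0], [-0.001, 0.0, -1.0]]
ft_force: [-0.4, -0.2, -1.1]
grip_width: 0.0226
gripper_force: 79.1
```

```bash
python3 - <<'E'
from seg import *
from go import to
to(490,195,165,0)
p=env.get_image("wrist");save(p,"w3.png");np.savez("w3.npz",**{k:np.array(v) for k,v in p.items()})
for n in["brown_board","grey_board","paddle_tip","cooling_rack"]:
  for s in env.spot_point(n,p)[:2]: print(n,round(s["conf"],2),np.round(s["uv"]),world(p,[s["uv"]]),world(p,[s["uv"]],.03))
E
```

```text
t 9.48 P [489.1 195.  164.2] a 0.01 zt [-0.0011 -0.0004 -1.    ] F [-0.4 -0.2 -1.1] w 0.0226 gf 79.1 q [ 9. 23. 84. -0. 73. 99.]
shift tool [ 0.9 -0.  -0.8] turn z(rad) 0.0002
brown_board 0.59 [208.  34.] [[0.6227 0.2526 0.0361]] [[0.6241 0.2539 0.03  ]]
grey_board 0.62 [352.  32.] [[0.6245 0.1393 0.034 ]] [[0.6254 0.1385 0.03  ]]
paddle_tip 0.79 [278.  70.] [[0.601  0.1973 0.0018]] [[0.5975 0.1972 0.03  ]]
cooling_rack 0.7 [278.  38.] [[0.6263 0.1974 0.004 ]] [[0.6209 0.1972 0.03  ]]
```

View pics/w3.png

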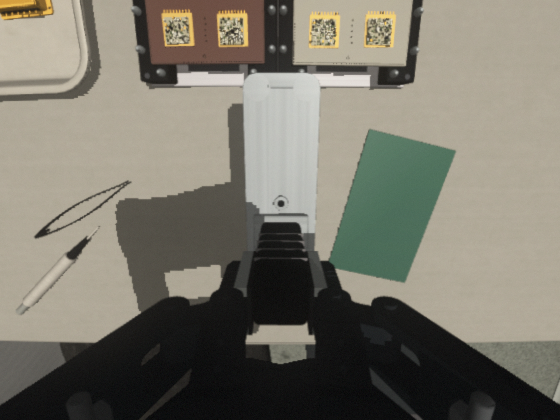

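Wrist view: brown board spans cols ~150–265 with its front edge at row ~65. The blade is centred at col 281, aligned with the rack.

```bash
python3 - <<'E'
from seg import *
p=dict(np.load("w3.npz"));H,S,V=hsv(p)
br=((H<14)|(H>165))&(S>60)&(V>30);br[100:]=0;br[:,:140]=0;br[:,290:]=0
for r in(10,50,55):
    c=np.nonzero(br[r])[0];print(r,c.min(),c.max(),world(p,[(c.min()-.5,r),(c.max()+.5,r)],.035)*1000)
for c in(190,205,250): 
    r=np.nonzero(br[:,c])[0];print("front",c,r.max(),world(p,[(c,r.max()+.5)],.035)*1000, world(p,[(c,r.max()+.5)],.030)*1000)
print(S[40,300:420:6],V[40,120:300:4])
g=world(p,[(281,80),(150,68),(411,64),(140,85),(414,84)],.03)*1000;print(g)
# blade edges at z ~ 118+2.5
for r in(110,180):
    c=np.nonzero((S[r]<40)&(V[r]>140)&(np.arange(560)>230)&(np.arange(560)<330))[0];print(r,c.min(),c.max(),world(p,[(c.min()-.5,r),(c.max()+.5,r)],.1207)*1000)
print(world(p,[(282,72)],.1207)*1000)
E
```

```text
10 145 263 [[640.6664 300.8331  35.    ]
 [639.8436 208.6631  35.    ]]
50 150 264 [[612.1538 300.0306  35.    ]
 [611.5141 208.266   35.    ]]
55 150 264 [[608.483  300.4394  35.    ]
 [607.8592 208.315   35.    ]]
front 190 64 [[601.1203 268.3789  35.    ]] [[601.8138 269.7151  30.    ]]
front 205 63 [[601.7781 256.2202  35.    ]] [[602.4837 257.3321  30.    ]]
front 250 63 [[601.6092 220.0359  35.    ]] [[602.3117 220.4804  30.    ]]
[ 36  36  53  66  68  98 126  40  38  38  38 108 128  58  64  96  39  39
  43  29] [173 173 175 174 129  41  40  60 111 111 110 188  97 169 206 194 135 111
 232 111 110 111 112 111 113 156 159 114 181 173 188 226 141 111 113 110
  79  43  42  42  39  44  45  60 183]
[[589.6339 195.142   30.    ]
 [599.4576 303.0564  30.    ]
 [602.461   88.3965  30.    ]
 [586.367  312.9907  30.    ]
 [587.0414  84.118   30.    ]]
110 244 329 [[565.0794 216.7742 120.7   ]
 [565.0855 167.7342 120.7   ]]
180 246 329 [[524.4167 216.9228 120.7   ]
 [524.4115 165.9093 120.7   ]]
[[585.1962 194.8543 120.7   ]]
```

Emit:
servo_tool(
  deltas="0 -5 -15 0 0 0 0;0 -6 -20 10 0 0 0;0 -8 -20 20 0 0 0;0 0 -4.4 25 0 0 0;0 0 0 25 0 0 0;0 0 0 15 0 0 0;0 0 0 9 0 0 0;0 0 0 0 0 0 0",
)

```text
time_s: 10.4
position: [0.47, 0.254, 0.0589]
tool_rot: [[1.0, -0.001, -0.003], [-0.001, -1.0, -0.001], [-0.003, 0.001, -1.0]]
ft_force: [0.1, -0.6, -2.0]
grip_width: 0.0228
gripper_force: 79.2
```

Emit:
servo_tool(
  deltas="0 0 0 0 0 0 0;0 0 0 0 0 0 0",
)

```text
time_s: 10.57
position: [0.4714, 0.2546, 0.0615]
tool_rot: [[1.0, -0.001, 0.002], [-0.001, -1.0, 0.001], [0.002, -0.001, -1.0]]
ft_force: [0.3, -1.4, -1.5]
grip_width: 0.0228
gripper_force: 79.2
```

```bash
python3 - <<'E'
from seg import *
from go import to
to(566,254.4,60,0)
p=env.get_image("wrist");save(p,"w4.png");H,S,V=hsv(p)
br=((H<14)|(H>165))&(S>60)&(V>30);br[150:]=0;br[:,:180]=0;br[:,400:]=0
for r in(5,20,30):
    c=np.nonzero(br[r])[0]
    if len(c): print(r,c.min(),c.max(),world(p,[(c.min()-.5,r),(c.max()+.5,r)],.035)*1000)
E
```

```text
t 10.57 P [471.4 254.6  61.5] a -0.03 zt [ 0.002   0.0005 -1.    ] F [ 0.3 -1.4 -1.5] w 0.0228 gf 79.2 q [ 16.  31.  90.  -0.  58. 106.]
shift tool [94.6  0.1  1.7] turn z(rad) -0.0006
```

View pics/w4.png

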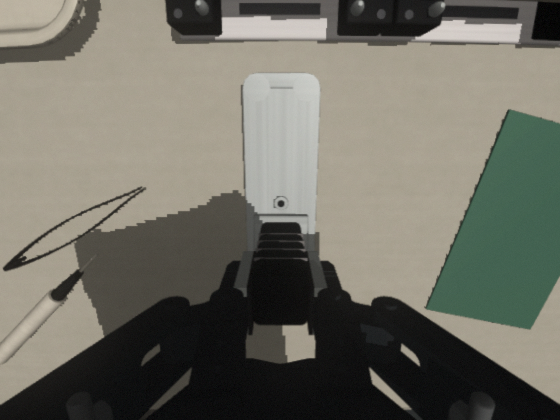

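The blade lines up with the tunnel opening (cols 222–338, blade centre 281). Inserting.

Emit:
servo_tool(
  deltas="0 5 0 1 0 0 0;0 10 0 0 0 0 0;0 14 0 0 0 0 0;0 16 0 0 0 0 0;0 16 0 0 0 0 0;0 14 0 0 0 0 0;0 10 0 0 0 0 0;0 6 0 0 0 0 0",
)

```text
time_s: 11.28
position: [0.5633, 0.2544, 0.0598]
tool_rot: [[1.0, -0.001, 0.002], [-0.001, -1.0, 0.0], [0.002, -0.0, -1.0]]
ft_force: [-0.2, 0.3, -1.4]
grip_width: 0.023
gripper_force: 79.2
```

Emit:
servo_tool(
  deltas="0 3 0 0 0 0 0;0 0 0 0 0 0 0;0 0 0 0 0 0 0;0 0 0 0 0 0 0",
)

```text
time_s: 11.62
position: [0.5642, 0.2547, 0.0594]
tool_rot: [[1.0, 0.0, -0.0], [0.0, -1.0, -0.0], [-0.0, 0.0, -1.0]]
ft_force: [-0.1, 0.2, -1.5]
grip_width: 0.0228
gripper_force: 79.2
```

```bash
cat > b.py <<'E'
from seg import *
from go import to
import sys
to(*map(float,sys.argv[1:5]))
zt=float(sys.argv[5])/1000
p=env.get_image("wrist");save(p,sys.argv[6]);H,S,V=hsv(p)
br=((H<14)|(H>165))&(S>60)&(V>25)&(V<170);br[230:]=0;br[:,:120]=0;br[:,440:]=0
rect(p,br,zt,"board")
n,l,s,c=cv2.connectedComponentsWithStats(cv2.morphologyEx(br.astype(np.uint8),cv2.MORPH_CLOSE,np.ones((5,5))));k=1+np.argmax(s[1:,4]);print(s[k])
E
python3 b.py 566 254.4 60 0 35 w5.png
```

```text
t 11.62 P [564.2 254.7  59.4] a 0.0 zt [-0.0003 -0.0001 -1.    ] F [-0.1  0.2 -1.5] w 0.0228 gf 79.2 q [ 13.  38.  76.   0.  66. 103.]
shift tool [ 1.8  0.3 -0.6] turn z(rad) 0.0
board px 12080 mean [627.7096 254.2843] rect [626.7 254.2] [92.5 49.7] 89.98
[  192    86   182    98 12080]
```

View pics/w5.png

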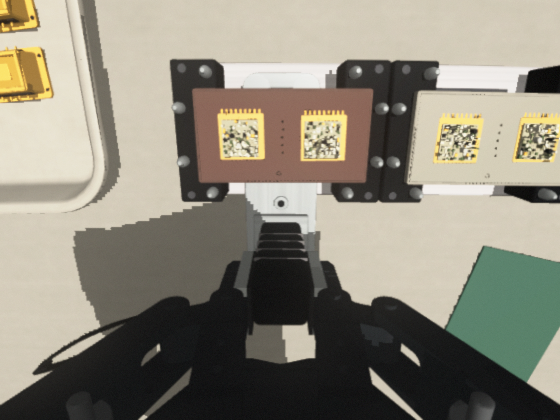

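Emit:
servo_tool(
  deltas="0 0 0 -2 0 0 0;0 0 0 -3 0 0 0;0 0 0 -3 0 0 0;0 0 0 -1.5 0 0 0;0 0 0 -0.8 0 0 0;0 0 0 -0.8 0 0 0;0 0 0 -0.8 0 0 0;0 0 0 -0.8 0 0 0",
)

```text
time_s: 12.33
position: [0.5646, 0.2546, 0.072]
tool_rot: [[1.0, -0.0, -0.0], [-0.0, -1.0, -0.0], [-0.0, 0.0, -1.0]]
ft_force: [0.4, -0.8, -1.5]
grip_width: 0.023
gripper_force: 79.2
```

Emit:
servo_tool(
  deltas="0 0 0 -0.8 0 0 0;0 0 0 -0.8 0 0 0;0 0 0 -0.8 0 0 0;0 0 0 -0.8 0 0 0;0 0 0 -0.8 0 0 0;0 0 0 -0.8 0 0 0;0 0 0 -0.8 0 0 0;0 0 0 -0.8 0 0 0",
)

```text
time_s: 13.0
position: [0.5647, 0.2546, 0.0785]
tool_rot: [[1.0, -0.0, -0.0], [-0.0, -1.0, 0.0], [-0.0, -0.0, -1.0]]
ft_force: [0.2, -0.7, -1.7]
grip_width: 0.0226
gripper_force: 79.2
```

Emit:
servo_tool(
  deltas="0 0 0 -1 0 0 0;0 0 0 -1.5 0 0 0;0 0 0 -2 0 0 0;0 0 0 -2.5 0 0 0;0 0 0 -3 0 0 0;0 0 0 -3 0 0 0;0 0 0 -3 0 0 0;0 0 0 -3 0 0 0",
)

```text
time_s: 13.67
position: [0.5647, 0.2546, 0.0978]
tool_rot: [[1.0, -0.0, 0.0], [-0.0, -1.0, 0.0], [0.0, -0.0, -1.0]]
ft_force: [0.4, -0.1, -0.9]
grip_width: 0.0229
gripper_force: 79.2
```

```bash
python3 b.py 470 254.4 130 0 65 w6.png
```

```text
t 13.67 P [564.7 254.6  97.8] a -0.01 zt [ 0.0002  0.0001 -1.    ] F [ 0.4 -0.1 -0.9] w 0.0229 gf 79.2 q [ 13.  35.  74.   0.  71. 103.]
shift tool [-94.7   0.2 -32.2] turn z(rad) -0.0002
board px 10438 mean [628.1093 253.5289] rect [628.4 253.1] [92.3 49.8] 89.97
[  199    85   171    94 10438]
```

View pics/w6.png

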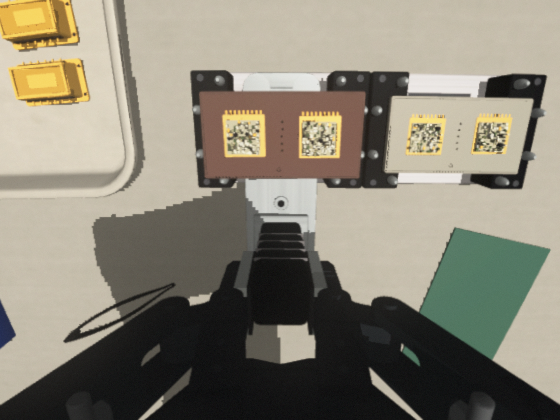

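Board rides level on the blade (centre 281,135), the grey one is untouched. Lifting further and carrying it to a view pose short of the holder.

Emit:
servo_tool(
  deltas="0 -0.6 3 -2 0 0 0;0 -1.3 6 -4 0 0 0;0 -1.9 9 -5 0 0 0;0 -2.5 12 -5 0 0 0;0 -3.1 15 -5 0 0 0;0 -3.8 18 -5 0 0 0;0 -4.4 21 -5 0 0 0;0 -5 24 -5 0 0 0",
)

```text
time_s: 14.38
position: [0.5415, 0.1448, 0.1341]
tool_rot: [[1.0, -0.0, 0.0], [-0.0, -1.0, -0.0], [0.0, 0.0, -1.0]]
ft_force: [0.0, 0.5, -1.5]
grip_width: 0.0234
gripper_force: 79.2
```

Emit:
servo_tool(
  deltas="0 -5.4 26 -5 0 0 0;0 -5.4 26 -5 0 0 0;0 -5.4 26 -4 0 0 0;0 -5.4 26 -2 0 0 0;0 -5.4 26 0 0 0 0;0 -5.4 26 0 0 0 0;0 -5.4 26 0 0 0 0;0 -5 24 0 0 0 0",
)

```text
time_s: 15.05
position: [0.498, -0.0618, 0.15]
tool_rot: [[1.0, -0.001, 0.0], [-0.001, -1.0, -0.001], [0.0, 0.001, -1.0]]
ft_force: [0.1, 0.0, -2.3]
grip_width: 0.023
gripper_force: 79.1
```

Emit:
servo_tool(
  deltas="0 -4.4 21 0 0 0 0;0 -3.8 18 0 0 0 0;0 -3.1 15 0 0 0 0;0 -2.5 12 0 0 0 0;0 -1.9 9 0 0 0 0;0 -1.3 6 0 0 0 0.01;0 -0.6 3 0 0 0 0.02;0 0 0 0 0 0 0.03",
)

```text
time_s: 15.72
position: [0.4814, -0.1437, 0.1495]
tool_rot: [[0.998, -0.062, -0.0], [-0.062, -0.998, 0.0], [-0.0, -0.0, -1.0]]
ft_force: [-0.6, -0.6, -2.2]
grip_width: 0.0229
gripper_force: 79.0
```

Emit:
servo_tool(
  deltas="0 0 0 0 0 0 0.03;0 0 0 0 0 0 0.03;0 0 0 0 0 0 0.02;0 0 0 0 0 0 0.008;0 0 0 0 0 0 0;0 0 0 0 0 0 0;0 0 0 0 0 0 0",
)

```text
time_s: 16.3
position: [0.4816, -0.1433, 0.1494]
tool_rot: [[0.989, -0.147, -0.0], [-0.147, -0.989, -0.0], [-0.0, 0.0, -1.0]]
ft_force: [0.6, -0.1, -2.1]
grip_width: 0.0232
gripper_force: 79.1
```

```bash
cat >> b.py <<'E'
np.savez(sys.argv[6]+".npz",**{k:np.array(v) for k,v in p.items()})
m=cv2.erode((l==k).astype(np.uint8),np.ones((7,7)));v,u=np.nonzero(m&(p["depth"]>0))
w=world(p,np.c_[u,v])*1000; w=w[np.abs(w[:,2]-np.median(w[:,2]))<2]
A=np.c_[w[:,:2]-w[:,:2].mean(0),np.ones(len(w))];print("plane slope x,y, z:",np.linalg.lstsq(A,w[:,2],rcond=None)[0])
E
python3 b.py 562 -155 150 -8.5 109 w7.png; ls pics
```

```text
t 16.3 P [ 481.6 -143.3  149.4] a -8.46 zt [-0. -0. -1.] F [ 0.6 -0.1 -2.1] w 0.0232 gf 79.1 q [-30.  22.  89.  -0.  69.  68.]
shift tool [81.3 -0.3 -0.6] turn z(rad) 0.0006
board px 10043 mean [ 543.5114 -152.7699] rect [ 542.4 -152.6] [92.2 48.9] 81.54
[  199    91   167    88 10043]
plane slope x,y, z: [ -0.0027  -0.0027 110.9564]
scene0.png
t1.png
top0.png
w1.png
w2.png
w3.png
w4.png
w5.png
w6.png
w7.png
```

View pics/w7.png

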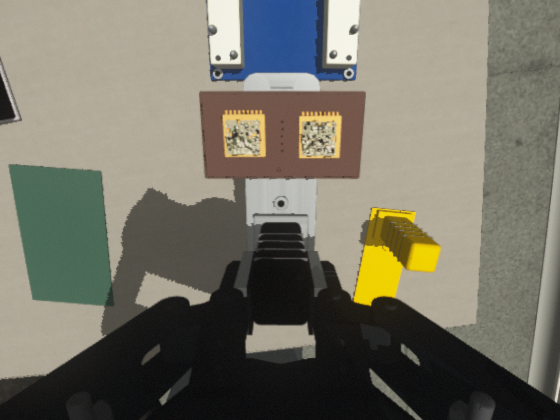

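The board is level and centred on the blade (282,135). The holder is straight ahead, with rails at cols 208–243 and 324–360. Fitting the holder edges.

```bash
cat > hold.py <<'E'
from seg import *
import sys
p=dict(np.load(sys.argv[1]));P=np.array([float(sys.argv[2]),float(sys.argv[3])]);a=np.radians(float(sys.argv[4]))
H,S,V=hsv(p);t=lambda uv,z:(world(p,[uv],z)[0,:2]*1000-P)@np.array([[np.cos(a),-np.sin(a)],[np.sin(a),np.cos(a)]])
bl=(H>100)&(H<130)&(S>120);wh=(S<50)&(V>150)
R=int(sys.argv[5]) if len(sys.argv)>5 else 90
for r in range(5,R-25,12):
    c=np.nonzero(wh[r,190:375])[0]+190;g=np.nonzero(np.diff(c)>50)[0]
    if len(g): g=g[0];e=[c[0]-.5,c[g]+.5,c[g+1]-.5,c[-1]+.5];L=[t((x,r),.03) for x in e];print("rails",r,e,np.round([x[1] for x in L],1),"mid out",(L[0][1]+L[3][1])/2,"in",(L[1][1]+L[2][1])/2,"at",round(L[0][0],1))
for c in list(range(212,246,8))+list(range(322,360,8)):
    b=np.nonzero(bl[:R,c])[0];w=np.nonzero(wh[:R-5,c])[0]
    if len(b) and len(w): print("col",c,"plate front",b.max(),t((c,b.max()+.5),.004),"rail front",w.max(),t((c,w.max()+.5),.03))
for r in(72,76):
    c=np.nonzero(bl[r,180:390])[0]+180;print("plate sides",c.min(),c.max(),t((c.min()-.5,r),.004),t((c.max()+.5,r),.004))
E
python3 hold.py w7.png.npz 481.6 -143.3 -8.46
python3 - <<'E'
from seg import *
from go import to
p=env.get_image("wrist");np.savez("w8.npz",**{k:np.array(v) for k,v in p.items()})
for s in env.spot_point("holder",p)[:1]: print(s,world(p,[s["uv"]],0))
H,S,V=hsv(p)
br=((H<14)|(H>165))&(S>60)&(V>25)&(V<170);br[230:]=0;br[:,:120]=0;br[:,440:]=0
rect(p,br,.111,"board")
E
```

```text
rails 5 [np.float64(189.5), np.float64(238.5), np.float64(327.5), np.float64(374.5)] [ 68.   31.6 -34.3 -69.2] mid out -0.6092135065405486 in -1.3485362208830267 at 151.7
rails 17 [np.float64(189.5), np.float64(239.5), np.float64(327.5), np.float64(374.5)] [ 68.6  31.1 -34.6 -69.9] mid out -0.6181155428224372 in -1.737889274257327 at 143.7
rails 29 [np.float64(189.5), np.float64(239.5), np.float64(326.5), np.float64(374.5)] [ 69.2  31.4 -34.2 -70.5] mid out -0.6273154597472228 in -1.3798306537165015 at 135.6
rails 41 [np.float64(189.5), np.float64(240.5), np.float64(326.5), np.float64(374.5)] [ 69.9  30.9 -34.5 -71.1] mid out -0.6368212547880532 in -1.7769206477698631 at 127.3
rails 53 [np.float64(189.5), np.float64(240.5), np.float64(326.5), np.float64(374.5)] [ 70.5  31.2 -34.8 -71.8] mid out -0.6466415523844518 in -1.7973816909500862 at 118.9
col 212 plate front 79 [102.1787  59.5815] rail front 84 [95.9505 54.4824]
col 228 plate front 79 [102.1089  45.7519] rail front 84 [95.8888 41.8525]
col 236 plate front 79 [102.0803  38.845 ] rail front 84 [95.8635 35.5447]
col 244 plate front 78 [102.8627  31.9167] rail front 84 [95.8419 29.2407]
col 322 plate front 78 [102.8416 -35.2623] rail front 84 [ 95.8225 -32.1602]
col 330 plate front 79 [102.0548 -42.1954] rail front 84 [ 95.8401 -38.4655]
col 338 plate front 79 [102.0791 -49.1041] rail front 84 [ 95.8614 -44.7748]
col 354 plate front 78 [102.948  -62.8866] rail front 84 [ 95.9151 -57.4087]
plate sides 226 355 [108.1431  47.625 ] [108.1749 -63.8464]
plate sides 211 354 [105.0075  60.7083] [104.964  -63.1904]
{'uv': [284.8, 19.0], 'conf': 0.62} [[ 0.6293 -0.1685 -0.    ]]
board px 10062 mean [ 543.6469 -152.9282] rect [ 542.5 -152.6] [91.2 48.4] 81.51
```

Emit:
servo_tool(
  deltas="0 3 0.3 0 0 0 0;0 6 0.5 0 0 0 0;0 9 0.5 2 0 0 0;0 12 0 4 0 0 0;0 14 0 6 0 0 0;0 14 0 6 0 0 0;0 12 0 6 0 0 0;0 9 0 6 0 0 0",
)

```text
time_s: 17.12
position: [0.5611, -0.1566, 0.1187]
tool_rot: [[0.989, -0.148, 0.0], [-0.148, -0.989, -0.0], [0.0, 0.0, -1.0]]
ft_force: [0.4, 0.3, -2.5]
grip_width: 0.0228
gripper_force: 79.1
```

Emit:
servo_tool(
  deltas="0 6 0 6 0 0 0;0 2.7 0 6 0 0 0;0 0 0 5 0 0 0;0 0 0 4 0 0 0;0 0 0 3 0 0 0;0 0 0 2 0 0 0;0 0 0 0 0 0 0;0 0 0 0 0 0 0",
)

```text
time_s: 17.78
position: [0.568, -0.1576, 0.0937]
tool_rot: [[0.989, -0.148, 0.0], [-0.148, -0.989, -0.0], [0.0, 0.0, -1.0]]
ft_force: [-0.3, -0.4, -1.5]
grip_width: 0.0228
gripper_force: 79.1
```

```bash
python3 b.py 562 -155 85 -8.5 55 w9.png
python3 - <<'E'
import cv2
a=cv2.imread("pics/w9.png"); cv2.imwrite("pics/w9c.png",cv2.resize(a[40:240,150:416],(798,600),interpolation=cv2.INTER_CUBIC))
E
```

```text
t 17.78 P [ 568.  -157.6   93.7] a -8.5 zt [ 0.0003 -0.0001 -1.    ] F [-0.3 -0.4 -1.5] w 0.0228 gf 79.1 q [-27.  33.  79.   0.  68.  71.]
shift tool [-6.4 -1.7  8.7] turn z(rad) 0.0
board px 9961 mean [ 630.1317 -167.198 ] rect [ 629.3 -167.1] [91.1 47.8] 81.48
[ 200   91  165   87 9961]
plane slope x,y, z: [-0.0017 -0.003  55.1951]
```

View pics/w9c.png

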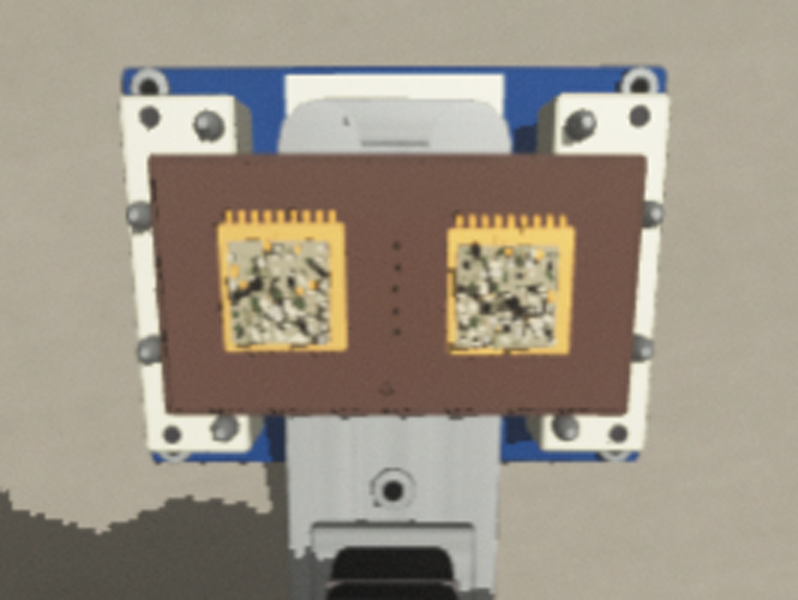

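```bash
python3 - <<'E'
from seg import *
p=dict(np.load("w9.png.npz"))
a=np.radians(-8.5);M=np.array([[np.cos(a),-np.sin(a)],[np.sin(a),np.cos(a)]]);P=np.array([568,-157.6])
f=lambda x,y,z:(world(p,[(150+x/3,40+y/3)],z)[0,:2]*1000-P)@M
for n,q in dict(back=[(207,123),(583,123)],front=[(225,428),(567,427)],l=[(137,213),(148,350)],r=[(653,213),(643,350)]).items():
    print(n,[np.round(f(*x,.037),1) for x in q])
print("plate corners z4",[np.round(f(*x,.004),1) for x in[(123,67),(667,67),(153,460),(638,462)]])
print("rail corners z30",[np.round(f(*x,.03),1) for x in[(120,95),(668,95),(150,452),(640,452)]])
print("board top corners z55",[np.round(f(*x,.0552),1) for x in[(150,155),(646,155),(168,413),(629,413)]])
print("board c",(np.array([629.3,-167.1])-P)@M)
E
```

```text
back [array([92.7, 37.2]), array([ 92.7, -37.6])]
front [array([30.7, 36.7]), array([ 30.9, -37.7])]
l [array([75.6, 52.5]), array([47.7, 52.3])]
r [array([ 75.6, -52.9]), array([ 47.7, -53. ])]
plate corners z4 [array([108. ,  61.9]), array([107.9, -62.6]), array([15.2, 61.6]), array([ 14.6, -62.8])]
rail corners z30 [array([98.9, 56.1]), array([ 98.8, -56.1]), array([23.7, 55.4]), array([ 23.6, -56. ])]
board top corners z55 [array([85.6, 44.6]), array([ 85.6, -45.9]), array([37.8, 44.5]), array([ 37.7, -46.2])]
board c [62.0309 -0.3349]
```

Board is centred between the pins to within 0.5 mm and parallel to the rails. Lowering softly.

Emit:
servo_tool(
  deltas="0 0 0 1 0 0 0;0 0 0 2 0 0 0;0 0 0 3 0 0 0;0 0 0 3 0 0 0;0 0 0 3 0 0 0;0 0 0 2 0 0 0;0 0 0 1 0 0 0;0 0 0 0.8 0 0 0",
)

```text
time_s: 18.5
position: [0.5681, -0.1576, 0.0774]
tool_rot: [[0.989, -0.148, -0.0], [-0.148, -0.989, 0.0], [-0.0, -0.0, -1.0]]
ft_force: [-0.1, -0.4, -1.6]
grip_width: 0.023
gripper_force: 79.1
```

Emit:
servo_tool(
  deltas="0 0 0 0.7 0 0 0;0 0 0 0.7 0 0 0;0 0 0 0.7 0 0 0;0 0 0 0.7 0 0 0;0 0 0 0.7 0 0 0;0 0 0 0.7 0 0 0;0 0 0 0.7 0 0 0;0 0 0 0.7 0 0 0",
)

```text
time_s: 19.17
position: [0.5682, -0.1576, 0.072]
tool_rot: [[0.989, -0.148, 0.0], [-0.148, -0.989, -0.0], [0.0, 0.0, -1.0]]
ft_force: [-0.2, -0.7, -1.5]
grip_width: 0.0229
gripper_force: 79.1
```

Emit:
servo_tool(
  deltas="0 0 0 0.8 0 0 0;0 0 0 0.8 0 0 0;0 0 0 1 0 0 0;0 0 0 1.5 0 0 0;0 0 0 2 0 0 0;0 0 0 1.5 0 0 0;0 0 0 0 0 0 0;0 0 0 0 0 0 0",
)

```text
time_s: 19.83
position: [0.5681, -0.1576, 0.0643]
tool_rot: [[0.989, -0.148, -0.0], [-0.148, -0.989, 0.0], [-0.0, -0.0, -1.0]]
ft_force: [-0.1, -0.2, -1.7]
grip_width: 0.023
gripper_force: 79.1
```

```bash
python3 b.py 470 -143 64 -8.5 35 w10.png
```

```text
t 19.83 P [ 568.1 -157.6   64.3] a -8.49 zt [-0.0002  0.0001 -1.    ] F [-0.1 -0.2 -1.7] w 0.023 gf 79.1 q [-27.  35.  81.  -0.  64.  71.]
shift tool [-99.1   0.    0.3] turn z(rad) 0.0002
board px 11126 mean [ 630.4449 -167.2165] rect [ 629.1 -166.9] [90.9 48.2] 81.51
[  195    90   175    92 11126]
plane slope x,y, z: [-0.0004  0.0003 35.0795]
```

Board rests flat at top z = 35.1 mm. Drawing the blade out.

Emit:
servo_tool(
  deltas="0 -4 0 0 0 0 0;0 -8 0 0 0 0 0;0 -12 0 0 0 0 0;0 -16 0 0 0 0 0;0 -18 0 0 0 0 0;0 -18 0 0 0 0 0;0 -16 0 0 0 0 0;0 -13 0 0 0 0 0",
)

```text
time_s: 20.55
position: [0.4624, -0.1416, 0.0646]
tool_rot: [[0.989, -0.148, -0.001], [-0.148, -0.989, 0.0], [-0.001, -0.0, -1.0]]
ft_force: [-0.3, -0.0, -1.8]
grip_width: 0.0229
gripper_force: 79.1
```

Emit:
servo_tool(
  deltas="0 0 0 -10 0 0 0;0 0 0 -15 0 0 0;0 0 0 -15 0 0 0;0 0 -10 0 0 0 0;0 -8 -25 0 0 0 0;0 -8 -30 0 0 0 0;0 -10 -30 0 0 0 0;0 -10 -30 0 0 0 0",
)

```text
time_s: 21.22
position: [0.4459, -0.0113, 0.1038]
tool_rot: [[0.989, -0.148, -0.001], [-0.148, -0.989, 0.0], [-0.001, -0.0, -1.0]]
ft_force: [0.8, 0.3, -1.7]
grip_width: 0.0232
gripper_force: 79.2
```

Emit:
servo_tool(
  deltas="0 -10 -30 0 0 0 0;0 -10 -30 0 0 0 0;0 -8 -20 0 0 0 0;0 -2 -10 0 0 0 0;0 0 0 0 0 0 0;0 0 0 0 0 0 0",
)

```text
time_s: 21.72
position: [0.4306, 0.0803, 0.1041]
tool_rot: [[0.989, -0.147, -0.0], [-0.147, -0.989, -0.0], [-0.0, 0.0, -1.0]]
ft_force: [-0.4, -1.7, -1.9]
grip_width: 0.023
gripper_force: 79.3
```

```bash
python3 - <<'E'
from seg import *
from go import to
to(431,83.3,48,-9.05)
p=env.get_image("top");H,S,V=hsv(p)
b=np.zeros(H.shape,bool);b[185:235,325:400]=1
rect(p,((H<14)|(H>165))&(S>60)&b,.035,"brown")
b=np.zeros(H.shape,bool);b[230:320,215:290]=1
rect(p,(H>60)&(H<100)&(S>60)&b,.002,"mat")
E
```

```text
t 21.72 P [430.6  80.3 104.1] a -8.43 zt [-0.0001 -0.0003 -1.    ] F [-0.4 -1.7 -1.9] w 0.023 gf 79.3 q [ -5.  20. 103.  -0.  58.  93.]
shift tool [-0.  -3.  56.1] turn z(rad) 0.0109
brown px 441 mean [ 627.7838 -166.6405] rect [ 629.5 -167.4] [86.5 46.7] 81.59
mat px 366 mean [515.8343  77.9345] rect [510.6  72.7] [85.1 56.1] 79.33
```

Emit:
servo_tool(
  deltas="0 0 -3 8 0 0 0.01;0 0 0 14 0 0 0;0 0 0 14 0 0 0;0 0 0 9 0 0 0;0 0 0 4 0 0 0;0 0 0 2 0 0 0;0 0 0 2 0 0 0;0 0 0 1.5 0 0 0",
)

```text
time_s: 22.43
position: [0.4315, 0.083, 0.05]
tool_rot: [[0.987, -0.158, 0.001], [-0.158, -0.987, -0.0], [0.001, -0.0, -1.0]]
ft_force: [-0.4, -0.3, -1.8]
grip_width: 0.0231
gripper_force: 79.3
```

Emit:
servo_tool(
  deltas="0 0 0 0.8 0 0 0;0 0 0 0.8 0 0 0;0 0 0 0 0 0 0;0 0 0 0 0 0 0",
)

```text
time_s: 22.77
position: [0.4313, 0.0832, 0.0485]
tool_rot: [[0.988, -0.158, 0.0], [-0.158, -0.988, -0.0], [0.0, -0.0, -1.0]]
ft_force: [0.3, -0.5, -2.2]
grip_width: 0.0231
gripper_force: 79.3
```

Emit:
servo_tool(
  deltas="0 0 0 0.4 0 0 0;0 0 0 0.4 0 0 0;0 0 0 0.2 0 0 0;0 0 0 0 0 0 0;0 0 0 0 0 0 0",
)

```text
time_s: 23.18
position: [0.4312, 0.0832, 0.048]
tool_rot: [[0.988, -0.157, 0.001], [-0.157, -0.988, -0.0], [0.001, 0.0, -1.0]]
ft_force: [-2.5, -0.1, 8.0]
grip_width: 0.023
gripper_force: 80.8
```

In contact with the mat (8 N). Letting go slowly, then rising.

Emit:
servo_tool(
  deltas="0.3 0 0 0 0 0 0;0.4 0 0 0 0 0 0;0.6 0 0 0 0 0 0;0.8 0 0 0 0 0 0;1 0 0 0 0 0 0;1 0 0 0 0 0 0;1 0 0 -5 0 0 0;1 0 0 -15 0 0 0",
)

```text
time_s: 23.85
position: [0.4303, 0.0832, 0.0665]
tool_rot: [[0.987, -0.158, -0.004], [-0.158, -0.987, 0.0], [-0.004, 0.0, -1.0]]
ft_force: [0.6, -0.7, -0.3]
grip_width: 0.0854
gripper_force: 0.0
```

Emit:
servo_tool(
  deltas="1 0 0 -25 0 0 0;1 0 0 -30 0 0 0;1 0 0 -30 0 0 0;1 0 0 -25 0 0 0;1 0 0 0 0 0 0;1 0 0 0 0 0 0;1 0 0 0 0 0 0;1 0 0 0 0 0 0",
)

```text
time_s: 24.52
position: [0.4306, 0.0833, 0.1764]
tool_rot: [[0.987, -0.158, -0.002], [-0.158, -0.988, 0.0], [-0.002, 0.0, -1.0]]
ft_force: [-0.5, -0.2, 0.5]
grip_width: 0.0857
gripper_force: 0.0
```

```bash
python3 - <<'E'
from seg import *
from go import to
to(431,83.3,170,-9.05)
p=env.get_image("wrist");H,S,V=hsv(p)
sub=np.zeros(H.shape,bool);sub[60:185,240:330]=1
rect(p,(S<40)&(V>120)&sub,.0045,"blade")
u,v,w=cloud(p);m=(np.hypot(w[:,0]-.431,w[:,1]-.083)<.025)&(w[:,2]>.06)&(w[:,2]<.1);print("post",m.sum(),np.median(w[m],0))
for n in("paddle","paddle_tip"): print([ (s["conf"],s["uv"]) for s in env.spot_point(n,p)[:1]])
p=env.get_image("top");H,S,V=hsv(p)
b=np.zeros(H.shape,bool);b[185:235,325:400]=1
rect(p,((H<14)|(H>165))&(S>60)&b,.035,"brown")
for s in env.spot_point("grey_board",p)[:2]: print("grey",s["conf"],world(p,[s["uv"]]))
E
```

```text
t 24.52 P [430.6  83.3 176.4] a -9.07 zt [-0.0023  0.0002 -1.    ] F [-0.5 -0.2  0.5] w 0.0857 gf 0.0 q [-5. 14. 96.  0. 70. 94.]
shift tool [ 0.4 -0.1  6.4] turn z(rad) -0.0003
blade px 4129 mean [483.827   75.1039] rect [480.3  75.8] [44.6 93. ] 80.58
post 972 [0.4337 0.0831 0.0789]
[(0.93, [281.5, 187.1])]
[(0.97, [278.9, 85.1])]
brown px 446 mean [ 628.3036 -165.8697] rect [ 629.5 -167.3] [86.4 47. ] 81.97
grey 0.71 [[0.6217 0.1423 0.0344]]
```

The paddle stands on the mat, the board is on the holder and the grey board has not moved. Handing in.

```bash
python3 -c "
from rig import env
print(env.close_job())"
```

```text
the job is handed in; nothing more can be done
None
```

The job is handed in, no verdict returned: by my last camera check the brown board lies flat on the holder's rails inside the pins, the grey board is still in its berth within measuring error, and the paddle stands released on its mat, at about 25 s of the 58 s allowed.

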